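Push the tin and the tea box home into their docks

TASK

On the worktop a round food tin and a box of tea stand in front of two low three-sided wooden docks: the narrow dock is for the tin, the wide one for the tea box. With the fingers, slide each of the two gently along the worktop into its own dock until it rests against the dock's back rail, the tea box square to the rail; do not lift, tip or flick them. Leave the garlic, mug, lemon, oil bottle and spice jars where they are, and finish with the hand clear of everything.

Things in the scene. Friction and masses are not known exactly. Their poses are not given: they have to be found in the camera images.
- tin: flat round food tin standing upright, 86 mm across, 40 mm tall, 0.16 to 0.33 kg, loose. Origin: centre of its underside. It starts before the open side of its dock, some 120 to 170 mm short of its seat and up to 35 mm to either side. A single finger lets it swerve; two fingers spread about 50 mm cradle it
- tea_box: black tea carton lying flat, rigid, loose, 0.07 to 0.15 kg: 68 mm (its x) by 136 mm (its y) by 69 mm tall. Origin: centre of its underside. It starts before the open side of its dock, some 120 to 170 mm short of its seat, up to 35 mm to either side and turned up to 0.25 rad from the dock's yaw (equal yaw: square)
- tin_dock: narrow wooden dock screwed to the worktop, left or right of the other; no floor. Rails 22 mm high, 14 mm thick; 120 mm between the side rails, which reach 57 mm forward of the back rail's inner face. Origin: on the worktop, middle of that inner face; +x points into the back rail (the way to push), y along it. A seated tin has its centre at x = -0.043 here and sticks out in front
- box_dock: wide wooden dock like the other, but 176 mm between the side rails, which reach 45 mm forward of the back rail's inner face. Same kind of origin and axes. A seated tea box has its centre at x = -0.034 here, a long face flat on the back rail, and sticks out in front
- garlic: bulb of garlic, 60 mm wide, 58 mm tall, between the two docks; loose, a bystander to leave alone. Origin: centre of its underside
- spice_jar_a: spice jar with red cap, 45 mm wide, 106 mm tall, at the back; loose, a bystander to leave alone. Origin: centre of its underside
- spice_jar_b: spice jar with red cap, 45 mm wide, 106 mm tall, at the back, right of the other; loose, a bystander to leave alone. Origin: centre of its underside
- mug: white mug with blue bands, 84 mm wide, 89 mm tall, at the right by the canisters; loose, a bystander to leave alone. Origin: centre of its underside
- lemon: lemon, 72 mm long, 58 mm tall, at the right; loose, a bystander to leave alone. Origin: centre of its underside
- oil_bottle: glass oil bottle, 61 mm wide, 268 mm tall, at the back; loose, a bystander to leave alone. Origin: centre of its underside
Things that resemble listed ones, but are neither listed nor needed, are in the scene too. What is shaped like the tin but blue or green is not meant. Leave any orange look-alike of the tea_box alone.

How it is judged:
By the outcome, as a careful person would: the job done as asked, in the order asked, and still so for the second after the job is handed in, with the robot touching nothing.
It also fails if it takes over 54 s, if anything falls off the work surface, if the arm or the gripper's body presses on something with over 40 N, if the wrist force passes 120 N, or if a joint passes its speed limit or range.

ROBOT

A 6-joint arm with a two-finger parallel gripper is mounted at the origin on a cart in front of the work surface, level with it; the furniture and walls round the work are solid. World frame = base frame: x ahead of the robot, y to its left, z up, the work surface at z = 0. Lengths are in mm, angles in rad, forces in N, time in s.
With the tool pointing down it reaches from about 350 to 875 mm from the base axis. Payload 4.2 kg.
Tool frame: the origin (TCP) lies midway between the tips of the shut fingers; the grasp point (between the pads) lies 19 mm behind it; z points along the fingers, y is the line along which they close (so a half turn about z gives the same grasp; the last joint's range is limited). The gripper opens to 85 mm and grips with 20 to 120 N. Pads are 22 mm wide; open, the fingers measure 114 mm over their backs; the gripper's body (76 mm by 85 mm) begins 54 mm behind the grasp point. The pads swing forward as they close: fully open they stand 13 mm farther back than shut.
Start: joints at [1.422, 0.385, 0.008, 0, -1.194, -0.259], TCP at [247.836, 573.739, 231.312] pointing down, gripper open.
Joint ranges: [-3.14, 3.14], [-1.21, 2.06], [-1.07, 1.41], [-3.16, 2.05], [-2.99, -0.16], [-3.1, 3.1]. Speed limits (rad/s): [2.79, 2.79, 3.14, 3.14, 3.14, 3.14].

INTERFACE

Orientations are given as a unit quaternion [x, y, z, w].
In Python, from bench import arm, eyes, nets gives the robot as it stands.
- The arm moves only by the tool apply_moves, never from a script. Its arguments are lists of equal length, an entry for each row: "delta_rot": the turn, a rotation vector about the tool's x, y, z as a fraction of full scale, a list of three; "xyz": the shift along the tool's x, y, z as a fraction of full scale, a list of three; "hand": the gripper command: -1 is fully open, 1 is shut, values between are in proportion. In form: {"delta_rot": [[ax, ay, az], ...], "xyz": [[dx, dy, dz], ...], "hand": [hand, ...]}. A call has 1 to 20 rows; each row shifts and turns the commanded pose from where the row before left it, along the tool's axes as they then stand; what a row does not reach is not made up. Full scale, the value 1, is 0.025 m for a shift and 6 degrees for a turn. A row lasts 1/12 s, in which the tool goes at most 41.7 mm and 7.16 degrees, less where a joint would pass 70% of its speed; a pose out of reach is approached as far as the arm can. A call with a number of a shift or a turn outside -1 to 1 is refused whole. A call with a gripper value outside its range is refused whole. The fingers move at their own pace and stop on an object; the grip force is fixed at half the most. Time passes only in rows, so rows that do not move let the fingers close. It gives the time, the measured TCP pose, the force, the opening and the grip force at its end, in the units of the state.
- arm.read_state(): the state, without advancing time (a new reading comes with each control period).
- eyes.get_image(name): name is "side" or "top" or "wrist"; returns a dict with "frame" (420x560x3 uint8, red, green, blue), "range_z" (420x560 float32, mm along the optical axis (not along the pixel's ray), 0 where there is no reading), "camera_matrix" (3x3 intrinsics, pixels), "R" (3x3) and "t" (3): a world point X has camera coordinates R X + t; the wrist camera has in their place "hand_eye" (4x4, takes a point from camera to tool coordinates, whose origin is the TCP and whose axes are the flange's). Camera axes: x right, y down, z forward; pixel columns grow to the right and rows downward; lengths in mm; the calibration is good to about 2 mm. A picture is of the moment at which its call begins: read the wrist's pose just before it.
- arm.job_done(): hands the job in; it is judged then, once.
Trained networks look in a picture, given as the dict that the camera call returned (one of the last four; its "shot" number tells which), for a name from the list of things; names that differ only in an ending like _2 or _b are one class to them, and where a whole thing is asked for, a point or a joint stands for the part that bears it (a point fixed in the world has none). Each returns a list of dicts, best first, with "score" (0 to 1); they miss things now and then, are a little off and sometimes report something else, mostly with a low value. They report only what shows in the picture. A call takes as long as a camera call. They do not tell look-alikes from the thing itself.
- nets.look_for(name, picture): "bbox" ([left, top, right, bottom] in pixels, round what is visible of it).
- nets.masks_of(name, picture): "region" (420x560 bool, what is visible of it) and "bbox" ([left, top, right, bottom] in pixels, round what is visible of it).
The state is a dict: "clock": time; "joints": joint angles; "joint_vel": joint speeds; "joint_efforts": joint torques, N m; "position": TCP position; "ee_rot": TCP orientation; "contact_force": force on the tool from outside, world axes, zero at the start; "wrist_torque": the same for the moment, N m; "gripper_width": finger opening in mm; "grasp_force": force on a finger pad.
Only numpy, scipy, OpenCV 4.12 (cv2) and the standard library are available. Lean on these libraries where they do the work, as an engineer would, in place of code of your own. Each camera call takes 0.05 s, during which the arm holds its last target. There are 200 camera calls.

## Working session

There is one attempt and no reset: what is moved stays moved. The work goes in short steps, Python scripts to look and compute and a tool call to move; the robot and the scene stay as the last step left them, time stands still between calls to the robot, and variables do not carry over. Pictures are saved under pics/ and viewed, at most 10 in all, crops included, and the job is handed in when it is done.

Besides the shell and the picture viewer there is one more tool, called after "Request:" as name(argument=value, ...), one argument or row to a line, values as JSON. apply_moves: Moves the arm, as the interface text tells. Its arguments: {"type":"object","properties":{"delta_rot":{"type":"array"},"xyz":{"type":"array"},"hand":{"type":"array"}},"required":["delta_rot","xyz","hand"]}

```bash
mkdir -p pics; cat > h.py <<'E'
import numpy as np, cv2
from bench import arm, eyes, nets
def cloud(p):
    K=np.array(p["camera_matrix"]);z=p["range_z"].astype(float)
    v,u=np.mgrid[:z.shape[0],:z.shape[1]]
    c=np.stack([(u-K[0,2])*z/K[0,0],(v-K[1,2])*z/K[1,1],z],-1)
    R=np.array(p["R"]);t=np.array(p["t"])
    w=(c-t)@R; w[z==0]=np.nan
    return w
def save(p,n): cv2.imwrite(f"pics/{n}.png",p["frame"][...,::-1])
E
python3 - <<'E'
from h import *
s=arm.read_state();print(s)
for c in("top","side"):
    p=eyes.get_image(c);save(p,c);w=cloud(p)
    np.save(c+".npy",w)
    for n in "tin tea_box tin_dock box_dock garlic mug lemon oil_bottle spice_jar_a".split():
        for d in nets.masks_of(n,p)[:3]:
            m=w[d["region"]];m=m[~np.isnan(m[:,0])]
            print(c,n,round(d["score"],2),np.round(d["bbox"]),np.round(np.median(m,0)) if len(m) else 0, np.round(np.percentile(m,2,axis=0)) if len(m) else 0,np.round(np.percentile(m,98,axis=0)) if len(m) else 0)
E
```

```text
{'clock': 0.0, 'joints': array([ 1.42160595e+00,  3.85554918e-01,  6.57545886e-03, -5.01092461e-04,
       -1.19401416e+00, -2.58615266e-01]), 'joint_vel': array([-3.89222216e-05, -1.21450254e-03, -2.22705592e-03, -1.13887917e-03,
        8.86840128e-04,  5.61592082e-04]), 'joint_efforts': array([ 1.54796377e-03, -3.92292488e+01,  1.88398272e+01,  4.18598548e+00,
       -4.54592344e-03, -7.16492679e-06]), 'position': array([247.60984237, 573.19337071, 230.20256858]), 'ee_rot': array([ 9.79264405e-01, -2.02583229e-01, -1.72441803e-04,  1.10973580e-03]), 'contact_force': array([ 0.38487822, -0.57179095, -0.05619382]), 'wrist_torque': array([-0.0028771 , -0.10161991,  0.00249355]), 'grasp_force': 0.0, 'gripper_width': 85.3216260558558}
top tin 0.95 [141. 236. 173. 269.] [345. 213.  37.] [307. 176.   4.] [385. 256.  44.]
top tin 0.94 [161. 195. 197. 223.] [490. 185.  37.] [451. 148.   3.] [531. 228.  45.]
top tin 0.7 [207. 220. 235. 248.] [446.  51.  37.] [408.  12.   7.] [488.  91.  45.]
top tea_box 0.79 [264. 208. 312. 244.] [ 509. -149.   67.] [ 481. -214.    1.] [548. -84.  74.]
top 
[... 1399 characters left out ...]
681. 235.  25.]
side box_dock 0.88 [213. 169. 260. 228.] [ 680. -154.   20.] [ 631. -265.    1.] [701. -64.  25.]
side garlic 0.8 [186. 221. 209. 244.] [730.   4.  35.] [707. -66.  -0.] [766.  20.  54.]
side mug 0.59 [267. 116. 294. 150.] [ 590. -421.   64.] [ 553. -492.   10.] [ 627. -389.   89.]
side lemon 0.76 [313. 139. 330. 157.] [ 463. -399.   42.] [ 438. -426.   15.] [ 489. -384.   59.]
side oil_bottle 0.58 [186.  95. 221. 188.] [ 760. -208.  144.] [ 733. -240.    2.] [ 801. -189.  268.]
side spice_jar_a 0.84 [179. 175. 204. 218.] [771. -80.  71.] [ 755. -112.    5.] [796. -72. 108.]
side spice_jar_a 0.6 [181. 161. 201. 195.] [ 787. -155.  100.] [ 772. -180.   18.] [ 814. -140.  108.]
```

```bash
python3 - <<'E'
import cv2,numpy as np
a=cv2.imread("pics/top.png")
cv2.imwrite("pics/topc.png",cv2.resize(a[110:330,120:420],(795,583),interpolation=cv2.INTER_CUBIC))
w=np.load("top.npy");s=np.load("side.npy")
def fitrect(m,name):
    q=m[:,:2].astype(np.float32);print(name,len(q),cv2.minAreaRect(q))
for W,nm in((w,"top"),(s,"side")):
    P=W.reshape(-1,3);P=P[~np.isnan(P[:,0])]
    def sel(x0,x1,y0,y1,z0,z1):
        return P[(P[:,0]>x0)&(P[:,0]<x1)&(P[:,1]>y0)&(P[:,1]<y1)&(P[:,2]>z0)&(P[:,2]<z1)]
    fitrect(sel(460,570,-230,-65,60,80),nm+" box")
    fitrect(sel(240,410,-250,-95,60,80),nm+" box near")
    for n,b in dict(t1=(290,400,160,275),t2=(435,545,130,240),t3=(390,500,0,105)).items():
        m=sel(*b,33,48);c,r=cv2.minEnclosingCircle(m[:,:2].astype(np.float32));print(nm,n,np.round(c),r,np.round(m.mean(0)))
    for n,b in dict(td=(590,700,75,250),bd=(615,715,-275,-55)).items():
        m=sel(*b,15,30);fitrect(m,nm+n)
E
```

```text
top box 1012 ((514.8938598632812, -149.62313842773438), (67.79378509521484, 134.90162658691406), 1.6295576095581055)
top box near 1112 ((330.654052734375, -171.6060333251953), (66.535400390625, 134.8736114501953), 43.09531021118164)
top t1 [347. 217.] 43.8748664855957 [347. 217.  38.]
top t2 [491. 189.] 44.19422149658203 [492. 189.  38.]
top t3 [450.  53.] 43.707942962646484 [449.  53.  38.]
toptd 368 ((644.2998046875, 160.95269775390625), (149.3789825439453, 71.65939331054688), 84.84265899658203)
topbd 411 ((667.5184936523438, -166.33651733398438), (203.34716796875, 60.88426208496094), 83.15364074707031)
side box 911 ((513.8947143554688, -150.6464080810547), (65.57926940917969, 140.01412963867188), 1.4563939571380615)
side box near 986 ((330.6334228515625, -172.49415588378906), (69.03040313720703, 138.22119140625), 42.761009216308594)
side t1 [345. 216.] 44.336456298828125 [346. 216.  37.]
side t2 [491. 187.] 44.02234649658203 [491. 189.  37.]
side t3 [448.  51.] 44.48693084716797 [448.  52.  37.]
sidetd 744 ((642.93505859375, 160.28256225585938), (150.2657928466797, 70.65541076660156), 84.85456848144531)
sidebd 441 ((666.642822265625, -166.19876098632812), (205.65203857421875, 58.09962463378906), 83.25755310058594)
```

View pics/topc.png

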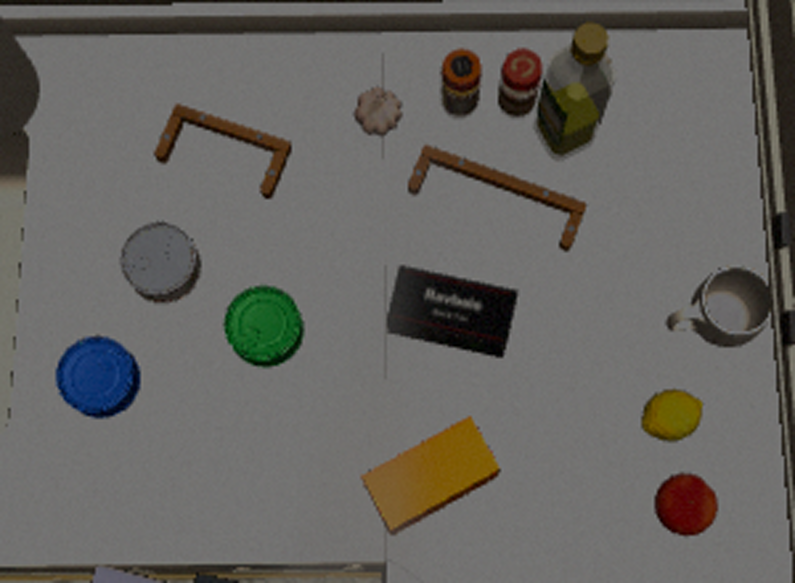

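The crop of the top view shows three tins: silver-grey at (160,260), blue at (98,376) and green at (263,325). Blue and green are excluded, so the silver one is meant. There are two cartons: black "tea" at (452,310) and orange at (430,475). The orange one is a look-alike, so the black one is meant. The docks are at (225,150) and (500,195), both opening towards the robot. I'll confirm in an enlarged side crop.

```bash
python3 - <<'E'
import cv2
a=cv2.imread("pics/side.png")
cv2.imwrite("pics/sidec.png",cv2.resize(a[160:370,170:410],(685,600),interpolation=cv2.INTER_CUBIC))
E
```

```text
(no output)
```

View pics/sidec.png

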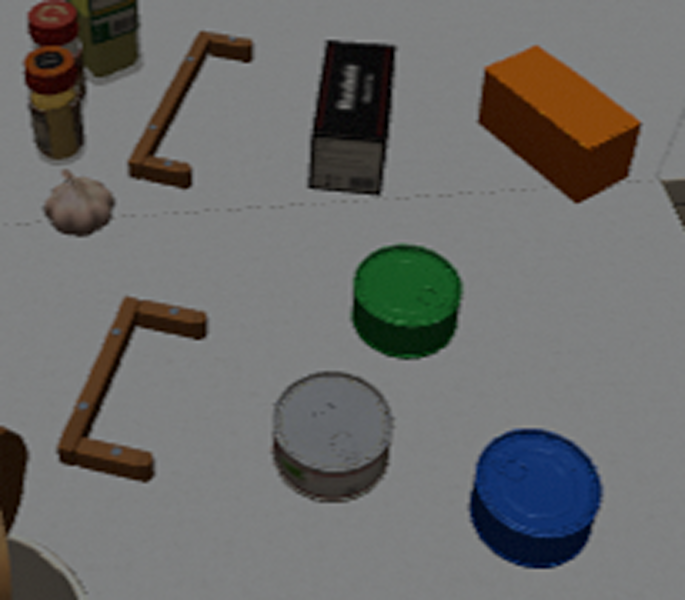

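Request:
apply_moves(
  delta_rot=[
    [0,0,-0.68],
    [0,0,-0.68],
    [0,0,-0.69],
    [0,0,0],
    [0,0,0],
    [0,0,0],
    [0,0,0],
    [0,0,0],
    [0,0,0],
    [0,0,0],
    [0,0,0],
    [0,0,0],
    [0,0,0],
    [0,0,0],
    [0,0,0],
    [0,0,0],
    [0,0,0],
    [0,0,0],
    [0,0,0],
    [0,0,0],
  ],
  xyz=[
    [0,0,0],
    [0,0,0],
    [0,0,0],
    [0.57,0.78,0],
    [0.57,0.78,0],
    [0.57,0.78,0],
    [0.57,0.78,0],
    [0.57,0.78,0],
    [0.57,0.78,0],
    [0.57,0.78,0],
    [0.57,0.78,0],
    [0.57,0.78,0],
    [0.57,0.78,0],
    [0.57,0.78,0],
    [0.57,0.78,0],
    [0.57,0.78,0],
    [0.57,0.78,0],
    [0.57,0.78,0],
    [0.57,0.78,0],
    [0.57,0.78,0],
  ],
  hand=[-0.18,-0.18,-0.18,-0.18,-0.18,-0.18,-0.18,-0.18,-0.18,-0.18,-0.18,-0.18,-0.18,-0.18,-0.18,-0.18,-0.18,-0.18,-0.18,-0.18],
)

```text
clock: 2.67
position: [422.3, 200.8, 231.6]
ee_rot: [0.995, -0.096, 0.0, -0.0]
contact_force: [0.0, 0.9, 1.1]
gripper_width: 50.2
grasp_force: 0.0
```

The side crop confirms the silver tin at (333,435) and the black carton at (352,115). The green, blue and orange things stay where they are. Lowering behind the tin.

Request:
apply_moves(
  delta_rot=[
    [0,0,0],
    [0,0,0],
    [0,0,0],
    [0,0,0],
    [0,0,0],
    [0,0,0],
    [0,0,0],
    [0,0,0],
    [0,0,0],
    [0,0,0],
    [0,0,0],
    [0,0,0],
    [0,0,0],
  ],
  xyz=[
    [0,0,0.8],
    [0,0,0.8],
    [0,0,0.8],
    [0,0,0.8],
    [0,0,0.8],
    [0,0,0.8],
    [0,0,0.8],
    [0,0,0.8],
    [0,0,0.8],
    [0,0,0.8],
    [0,0,0.5],
    [0,0,0.2],
    [0,0,0],
  ],
  hand=[-0.18,-0.18,-0.18,-0.18,-0.18,-0.18,-0.18,-0.18,-0.18,-0.18,-0.18,-0.18,-0.18],
)

```text
clock: 3.75
position: [421.6, 201.5, 12.9]
ee_rot: [0.995, -0.096, -0.001, 0.001]
contact_force: [0.1, 0.0, -0.1]
gripper_width: 50.7
grasp_force: 0.0
```

Request:
apply_moves(
  delta_rot=[
    [0,0,0],
    [0,0,0],
    [0,0,0],
    [0,0,0],
    [0,0,0],
    [0,0,0],
    [0,0,0],
    [0,0,0],
    [0,0,0],
    [0,0,0],
    [0,0,0],
    [0,0,0],
    [0,0,0],
    [0,0,0],
    [0,0,0],
    [0,0,0],
    [0,0,0],
    [0,0,0],
    [0,0,0],
    [0,0,0],
  ],
  xyz=[
    [0.16,0,0],
    [0.16,0,0],
    [0.16,0,0],
    [0.12,0,0],
    [0.12,0,0],
    [0.12,0,0],
    [0.12,0,0],
    [0.16,0,0],
    [0.16,0,0],
    [0.16,0,0],
    [0.16,0,0],
    [0.16,0,0],
    [0.16,0,0],
    [0.16,0,0],
    [0.16,0,0],
    [0.16,0,0],
    [0.16,0,0],
    [0.16,0,0],
    [0.16,0,0],
    [0.16,0,0],
  ],
  hand=[-0.18,-0.18,-0.18,-0.18,-0.18,-0.18,-0.18,-0.18,-0.18,-0.18,-0.18,-0.18,-0.18,-0.18,-0.18,-0.18,-0.18,-0.18,-0.18,-0.18],
)

```text
clock: 5.42
position: [496.9, 187.2, 13.8]
ee_rot: [0.995, -0.096, -0.0, 0.0]
contact_force: [-4.5, 2.2, 3.1]
gripper_width: 50.5
grasp_force: 2.0
```

```bash
cat >> h.py <<'E'
def look(what,save_as=None,cam="side"):
    p=eyes.get_image(cam);w=cloud(p)
    if save_as: save(p,save_as)
    for n,zl,zh in what:
        for d in nets.masks_of(n,p)[:3]:
            m=w[d["region"]];m=m[(m[:,2]>zl)&(m[:,2]<zh)]
            if len(m)<10: continue
            q=m[:,:2].astype(np.float32);c,r=cv2.minEnclosingCircle(q)
            print(cam,n,round(d["score"],2),"circle",np.round(c,1),round(r,1),"rect",[np.round(k,1) for k in cv2.minAreaRect(q)])
E
python3 -c "
from h import *
look([('tin',33,48)]);look([('tin',33,48)],cam='top');print(arm.read_state()['position'])"
```

```text
side tin 0.89 circle [346.4 216.2] 43.3 rect [array([347. , 223.6]), array([71. , 84.5]), np.float64(86.1)]
side tin 0.49 circle [453.5  93. ] 7.0 rect [array([453.5,  92.9]), array([ 3.9, 13.6]), np.float64(88.0)]
top tin 0.95 circle [346.4 217.7] 43.7 rect [array([346.8, 217.3]), array([85.3, 80.4]), np.float64(69.6)]
top tin 0.88 circle [551.1 171.9] 41.9 rect [array([555.7, 165.2]), array([82. , 46.8]), np.float64(34.9)]
top tin 0.73 circle [449.3  53. ] 42.8 rect [array([449. ,  53.5]), array([83.5, 81.2]), np.float64(18.0)]
[497.43486027 187.46669382  13.76353339]
```

Request:
apply_moves(
  delta_rot=[
    [0,0,0],
    [0,0,0],
    [0,0,0],
    [0,0,0],
    [0,0,0],
    [0,0,0],
    [0,0,0],
    [0,0,0],
    [0,0,0],
    [0,0,0],
    [0,0,0],
    [0,0,0],
    [0,0,0],
    [0,0,0],
    [0,0,0],
    [0,0,0],
    [0,0,0],
    [0,0,0],
    [0,0,0],
    [0,0,0],
  ],
  xyz=[
    [0.16,0,0],
    [0.16,0,0],
    [0.16,0,0],
    [0.16,0,0],
    [0.16,0,0],
    [0.16,0,0],
    [0.16,0,0],
    [0.16,0,0],
    [0.16,0,0],
    [0.16,0,0],
    [0.16,0,0],
    [0.16,0,0],
    [0.16,0,0],
    [0.16,0,0],
    [0.16,0,0],
    [0.12,0,0],
    [0.12,0,0],
    [0.08,0,0],
    [0.08,0,0],
    [0.08,0,0],
  ],
  hand=[-0.18,-0.18,-0.18,-0.18,-0.18,-0.18,-0.18,-0.18,-0.18,-0.18,-0.18,-0.18,-0.18,-0.18,-0.18,-0.18,-0.18,-0.18,-0.18,-0.18],
)

```text
clock: 7.28
position: [567.3, 173.5, 13.8]
ee_rot: [0.995, -0.096, -0.0, 0.0]
contact_force: [-1.0, 0.5, -0.1]
gripper_width: 50.6
grasp_force: 0.8
```

```bash
python3 -c "
from h import *
look([('tin',33,48)],'s2');look([('tin',33,48)],'t2',cam='top');print(arm.read_state()['position'],arm.read_state()['contact_force'])"
```

```text
side tin 0.67 circle [612.6 165.3] 43.9 rect [array([627.8, 166.5]), array([54., 87.]), np.float64(5.7)]
side tin 0.57 circle [345.5 215.2] 44.4 rect [array([345.9, 216. ]), array([85.7, 85. ]), np.float64(29.4)]
side tin 0.2 circle [ 822.2 -412.9] 232.2 rect [array([ 802.6, -417.2]), array([ 54.9, 464.3]), np.float64(12.4)]
top tin 0.87 circle [624.8 154.5] 39.9 rect [array([627.6, 149.5]), array([78.6, 44. ]), np.float64(29.6)]
top tin 0.81 circle [347.4 217.5] 43.8 rect [array([346.7, 217.2]), array([84. , 83.4]), np.float64(60.5)]
top tin 0.56 circle [449.5  53.6] 43.9 rect [array([448.6,  52.9]), array([84.9, 83.3]), np.float64(41.2)]
[567.60638628 173.54382403  13.9262332 ] [-0.64107303 -0.74707154  0.14698303]
```

Request:
apply_moves(
  delta_rot=[
    [0,0,0],
    [0,0,0],
    [0,0,0],
    [0,0,0],
    [0,0,0],
    [0,0,0],
    [0,0,0],
    [0,0,0],
    [0,0,0],
  ],
  xyz=[
    [0.04,0,0],
    [0.04,0,0],
    [0.04,0,0],
    [0.04,0,0],
    [0.04,0,0],
    [0.04,0,0],
    [0.04,0,0],
    [0.04,0,0],
    [0.04,0,0],
  ],
  hand=[-0.18,-0.18,-0.18,-0.18,-0.18,-0.18,-0.18,-0.18,-0.18],
)

```text
clock: 8.23
position: [576.1, 171.7, 13.8]
ee_rot: [0.995, -0.096, -0.0, 0.0]
contact_force: [-3.5, 0.9, 0.8]
gripper_width: 50.0
grasp_force: 1.3
```

Request:
apply_moves(
  delta_rot=[
    [0,0,0],
    [0,0,0],
    [0,0,0],
  ],
  xyz=[
    [0.04,0,0],
    [0.04,0,0],
    [0,0,0],
  ],
  hand=[-0.18,-0.18,-0.18],
)

```text
clock: 8.48
position: [576.4, 171.5, 13.8]
ee_rot: [0.995, -0.096, -0.002, 0.0]
contact_force: [-7.8, 2.7, 5.0]
gripper_width: 50.3
grasp_force: 3.9
```

Request:
apply_moves(
  delta_rot=[
    [0,0,0],
    [0,0,0],
    [0,0,0],
  ],
  xyz=[
    [0.04,0,0],
    [0.04,0,0],
    [0,0,0],
  ],
  hand=[-0.18,-0.18,-0.18],
)

```text
clock: 8.73
position: [576.5, 171.3, 13.7]
ee_rot: [0.995, -0.096, -0.003, 0.001]
contact_force: [-13.3, 4.9, 8.1]
gripper_width: 50.4
grasp_force: 6.5
```

```bash
python3 -c "
from h import *
look([('tin',33,48)]);look([('tin',33,48)],cam='top');print(arm.read_state()['position'],arm.read_state()['contact_force'])"
```

```text
side tin 0.89 circle [345.8 215.7] 43.9 rect [array([346.2, 216.4]), array([83.8, 86.2]), np.float64(2.6)]
side tin 0.78 circle [417.6  55.2] 28.1 rect [array([420.8,  54.8]), array([56.1, 23.8]), np.float64(82.6)]
side tin 0.72 circle [626.1 164.3] 44.3 rect [array([637.6, 165.4]), array([50.8, 87.3]), np.float64(7.1)]
top tin 0.97 circle [449.5  52.8] 43.6 rect [array([449.6,  52.2]), array([84.5, 84.3]), np.float64(16.2)]
top tin 0.93 circle [347.  217.3] 43.6 rect [array([347.6, 216.9]), array([86.1, 81.5]), np.float64(60.5)]
top tin 0.8 circle [631.  154.7] 40.6 rect [array([635.1, 147.4]), array([76.9, 43.7]), np.float64(27.6)]
[576.55588609 171.3415092   13.74809792] [-12.57184954   6.15409467   8.65846818]
```

The tin touches the back rail: the force rose while the tool stood still. Backing off gently, then up.

Request:
apply_moves(
  delta_rot=[
    [0,0,0],
    [0,0,0],
    [0,0,0],
    [0,0,0],
    [0,0,0],
    [0,0,0],
    [0,0,0],
    [0,0,0],
    [0,0,0],
    [0,0,0],
    [0,0,0],
    [0,0,0],
    [0,0,0],
    [0,0,0],
    [0,0,0],
    [0,0,0],
    [0,0,-0.35],
    [0,0,-0.35],
  ],
  xyz=[
    [-0.06,0,0],
    [-0.06,0,0],
    [-0.08,0,0],
    [-0.08,0,0],
    [-0.1,0,0],
    [-0.24,0,0],
    [-0.24,0,0],
    [-0.24,0,0],
    [-0.24,0,0],
    [-0.24,0,0],
    [0,0,-0.87],
    [0,0,-0.87],
    [0,0,-0.87],
    [0,0,-0.87],
    [0,0,-0.87],
    [0,0,-0.87],
    [0,0,0],
    [0,0,0],
  ],
  hand=[-0.18,-0.18,-0.18,-0.18,-0.18,-0.18,-0.18,-0.18,-0.18,-0.18,-0.18,-0.18,-0.18,-0.18,-0.18,-0.18,-1,-1],
)

```text
clock: 10.43
position: [541.6, 179.2, 146.3]
ee_rot: [0.998, -0.059, 0.002, -0.001]
contact_force: [-1.1, -0.8, -0.7]
gripper_width: 72.5
grasp_force: 0.0
```

```bash
python3 -c "
from h import *
look([('tin',33,48),('tea_box',60,80)]);print(arm.read_state()['position'],arm.read_state()['ee_rot'])"
```

```text
side tin 0.82 circle [346.  215.3] 44.1 rect [array([346.4, 215.8]), array([86.2, 84.3]), np.float64(84.3)]
side tin 0.81 circle [449.2  52.4] 44.2 rect [array([449.3,  52. ]), array([83.7, 86.5]), np.float64(3.1)]
side tin 0.61 circle [621.2 162.1] 44.6 rect [array([620.9, 163.2]), array([84.2, 86.6]), np.float64(18.5)]
side tea_box 0.65 circle [ 304.4 -147.3] 42.4 rect [array([ 303.4, -147.2]), array([64.2, 64.7]), np.float64(45.5)]
[540.73414938 178.63255527 144.35053421] [ 9.98185815e-01 -6.02086045e-02 -2.16076452e-05 -3.59570900e-05]
```

Request:
apply_moves(
  delta_rot=[
    [0,0,0],
    [0,0,0],
    [0,0,0],
    [0,0,0],
    [0,0,0],
    [0,0,0],
    [0,0,0],
    [0,0,0],
    [0,0,0],
    [0,0,0],
    [0,0,0],
    [0,0,0],
    [0,0,0],
    [0,0,0],
    [0,0,0],
    [0,0,0],
  ],
  xyz=[
    [-0.153,0.879,0],
    [-0.153,0.879,0],
    [-0.153,0.879,0],
    [-0.153,0.879,0],
    [-0.153,0.879,0],
    [-0.153,0.879,0],
    [-0.153,0.879,0],
    [-0.153,0.879,0],
    [-0.153,0.879,0],
    [-0.153,0.879,0],
    [-0.153,0.879,0],
    [-0.153,0.879,0],
    [-0.153,0.879,0],
    [-0.153,0.879,0],
    [-0.153,0.879,0],
    [0,0,0],
  ],
  hand=[-1,-1,-1,-1,-1,-1,-1,-1,-1,-1,-1,-1,-1,-1,-1,-1],
)

```text
clock: 11.92
position: [443.2, -143.9, 143.8]
ee_rot: [0.998, -0.062, -0.001, 0.0]
contact_force: [0.5, -0.2, -0.8]
gripper_width: 85.1
grasp_force: 0.0
```

```bash
python3 -c "
from h import *
look([('tea_box',60,80)],cam='top');look([('tea_box',60,80),('tin',33,48)]);print(arm.read_state()['position'],arm.read_state()['ee_rot'])"
```

```text
top tea_box 0.97 circle [ 330.2 -172. ] 71.9 rect [array([ 330.8, -171.8]), array([ 66.1, 134.7]), np.float64(43.2)]
top tea_box 0.68 circle [ 517.8 -197. ] 30.8 rect [array([ 517.5, -196.9]), array([58.5, 36. ]), np.float64(2.4)]
side tea_box 0.92 circle [ 332.3 -169.9] 72.7 rect [array([ 330.7, -171.7]), array([ 68.1, 135.6]), np.float64(43.0)]
side tea_box 0.84 circle [ 512.8 -150.3] 74.1 rect [array([ 513.9, -151.7]), array([ 65.4, 143.1]), np.float64(1.5)]
side tin 0.77 circle [345.6 216.2] 44.2 rect [array([345.9, 216.4]), array([84.8, 86.4]), np.float64(6.3)]
side tin 0.73 circle [448.8  50.5] 45.3 rect [array([448.4,  51.8]), array([87.2, 84.3]), np.float64(79.9)]
[ 445.06154534 -141.2382595   144.23722819] [ 9.98225374e-01 -5.95491580e-02 -1.01233631e-05  5.17815093e-06]
```

Request:
apply_moves(
  delta_rot=[
    [0,0,0],
    [0,0,0],
    [0,0,0],
    [0,0,0],
    [0,0,0],
    [0,0,0],
    [0,0,0],
    [0,0,0],
    [0,0,0],
  ],
  xyz=[
    [0,0,0.83],
    [0,0,0.83],
    [0,0,0.83],
    [0,0,0.83],
    [0,0,0.83],
    [0,0,0.83],
    [0,0,0.3],
    [0,0,0.14],
    [0,0,0],
  ],
  hand=[-1,-1,-1,-1,-1,-1,-1,-1,-1],
)

```text
clock: 12.92
position: [445.0, -141.4, 8.5]
ee_rot: [0.998, -0.059, -0.0, 0.0]
contact_force: [0.4, 0.0, 0.5]
gripper_width: 85.3
grasp_force: 0.0
```

Request:
apply_moves(
  delta_rot=[
    [0,0,0],
    [0,0,0],
    [0,0,0],
    [0,0,0],
    [0,0,0],
    [0,0,0],
    [0,0,0],
    [0,0,0],
    [0,0,0],
    [0,0,0],
    [0,0,0],
    [0,0,0],
    [0,0,0],
    [0,0,0],
    [0,0,0],
    [0,0,0],
    [0,0,0],
    [0,0,0],
    [0,0,0],
    [0,0,0],
  ],
  xyz=[
    [0.14,0,0],
    [0.14,0,0],
    [0.1,0,0],
    [0.1,0,0],
    [0.1,0,0],
    [0.1,0,0],
    [0.1,0,0],
    [0.1,0,0],
    [0.1,0,0],
    [0.1,0,0],
    [0.1,0,0],
    [0.1,0,0],
    [0.1,0,0],
    [0.12,0,0],
    [0.14,0,0],
    [0.14,0,0],
    [0.14,0,0],
    [0.14,0,0],
    [0.14,0,0],
    [0.14,0,0],
  ],
  hand=[-1,-1,-1,-1,-1,-1,-1,-1,-1,-1,-1,-1,-1,-1,-1,-1,-1,-1,-1,-1],
)

```text
clock: 14.58
position: [503.3, -148.8, 8.8]
ee_rot: [0.998, -0.06, -0.0, 0.0]
contact_force: [-1.2, -0.9, -0.3]
gripper_width: 85.5
grasp_force: 0.3
```

```bash
python3 -c "
from h import *
look([('tea_box',60,80)],'t3',cam='top');look([('tea_box',60,80)]);print(arm.read_state()['position'],arm.read_state()['ee_rot'])"
```

```text
top tea_box 0.93 circle [ 330.6 -172.7] 72.5 rect [array([ 330.7, -171.6]), array([ 67., 134.]), np.float64(42.4)]
top tea_box 0.62 circle [ 548.2 -201.3] 31.4 rect [array([ 546.7, -204.2]), array([35.2, 60.2]), np.float64(84.7)]
side tea_box 0.91 circle [ 549.2 -145.3] 73.4 rect [array([ 549.6, -145.4]), array([131.2,  66.7]), np.float64(83.0)]
side tea_box 0.62 circle [ 331.  -170.9] 73.2 rect [array([ 331.3, -171.5]), array([ 69.2, 137.2]), np.float64(44.9)]
[ 503.04775037 -148.80080109    8.78019094] [ 9.98204234e-01 -5.99024398e-02  7.14062106e-05 -1.65319281e-05]
```

Request:
apply_moves(
  delta_rot=[
    [0,0,0],
    [0,0,0],
    [0,0,0],
    [0,0,0],
    [0,0,0],
    [0,0,0],
    [0,0,0],
    [0,0,0],
    [0,0,0],
    [0,0,0],
    [0,0,0],
    [0,0,0],
    [0,0,0],
    [0,0,0],
    [0,0,0],
    [0,0,0],
    [0,0,0],
    [0,0,0],
    [0,0,0],
    [0,0,0],
  ],
  xyz=[
    [0.16,0,0],
    [0.16,0.01,0],
    [0.16,0.01,0],
    [0.16,0.01,0],
    [0.16,0.01,0],
    [0.16,0.01,0],
    [0.16,0.01,0],
    [0.16,0.01,0],
    [0.16,0.01,0],
    [0.16,0.01,0],
    [0.16,0.01,0],
    [0.16,0.01,0],
    [0.16,0.01,0],
    [0.16,0,0],
    [0.16,0,0],
    [0.16,0,0],
    [0.16,0,0],
    [0.16,0,0],
    [0.16,0,0],
    [0.12,0,0],
  ],
  hand=[-1,-1,-1,-1,-1,-1,-1,-1,-1,-1,-1,-1,-1,-1,-1,-1,-1,-1,-1,-1],
)

```text
clock: 16.45
position: [581.6, -161.3, 8.8]
ee_rot: [0.998, -0.06, 0.0, 0.0]
contact_force: [-1.4, -0.3, 0.0]
gripper_width: 85.3
grasp_force: 0.3
```

```bash
python3 -c "
from h import *
look([('tea_box',60,80)],'s4');print(arm.read_state()['position'],arm.read_state()['ee_rot'])"
```

```text
side tea_box 0.76 circle [ 628. -143.] 60.8 rect [array([ 639.8, -142.9]), array([ 64.7, 116.9]), np.float64(6.8)]
side tea_box 0.6 circle [ 330.2 -170.2] 72.0 rect [array([ 330.5, -170.3]), array([ 68.6, 133.5]), np.float64(42.6)]
[ 581.73760704 -161.3148929     8.82982814] [ 9.98208809e-01 -5.98248966e-02  3.93094971e-04  3.60928658e-05]
```

Request:
apply_moves(
  delta_rot=[
    [0,0,0],
    [0,0,0],
    [0,0,0],
    [0,0,0],
    [0,0,0],
    [0,0,0],
    [0,0,0],
    [0,0,0],
    [0,0,0],
    [0,0,0],
    [0,0,0],
    [0,0,0],
    [0,0,0],
    [0,0,0],
    [0,0,0],
    [0,0,0],
    [0,0,0],
    [0,0,0],
    [0,0,0],
  ],
  xyz=[
    [0.08,0,0],
    [0.08,0,0],
    [0.08,0,0],
    [0.08,0,0],
    [0.08,0,0],
    [0.06,0,0],
    [0.06,0,0],
    [0.06,0,0],
    [0.04,0,0],
    [0.04,0,0],
    [0.04,0,0],
    [0.04,0,0],
    [0.04,0,0],
    [0.04,0,0],
    [0.04,0,0],
    [0.04,0,0],
    [0.04,0,0],
    [0.04,0,0],
    [0,0,0],
  ],
  hand=[-1,-1,-1,-1,-1,-1,-1,-1,-1,-1,-1,-1,-1,-1,-1,-1,-1,-1,-1],
)

```text
clock: 18.13
position: [602.8, -164.0, 8.5]
ee_rot: [0.998, -0.06, -0.003, -0.0]
contact_force: [-5.7, 1.2, 3.1]
gripper_width: 85.7
grasp_force: 0.1
```

Request:
apply_moves(
  delta_rot=[
    [0,0,0],
    [0,0,0],
    [0,0,0],
  ],
  xyz=[
    [0.04,0,0],
    [0.04,0,0],
    [0,0,0],
  ],
  hand=[-1,-1,-1],
)

```text
clock: 18.38
position: [602.7, -164.2, 8.2]
ee_rot: [0.998, -0.06, -0.005, -0.0]
contact_force: [-10.7, 1.5, 6.3]
gripper_width: 85.5
grasp_force: 0.0
```

```bash
python3 -c "
from h import *
look([('tea_box',60,80)],'s5');s=arm.read_state();print(s['position'],s['contact_force'],s['wrist_torque'])"
```

```text
side tea_box 0.86 circle [ 331.7 -171.4] 73.7 rect [array([ 330.6, -172.1]), array([ 68.7, 136.5]), np.float64(43.7)]
side tea_box 0.81 circle [ 652.8 -151.3] 58.2 rect [array([ 662. , -150.5]), array([ 62.5, 111.1]), np.float64(5.4)]
side tea_box 0.29 circle [ 559.4 -419.3] 32.1 rect [array([ 557. , -417.1]), array([56.1, 37.6]), np.float64(47.9)]
[ 602.73860032 -164.22128343    8.23780807] [-10.10564924   2.64131449   6.68170448] [0.48183509 2.30383632 0.13879656]
```

View pics/s5.png

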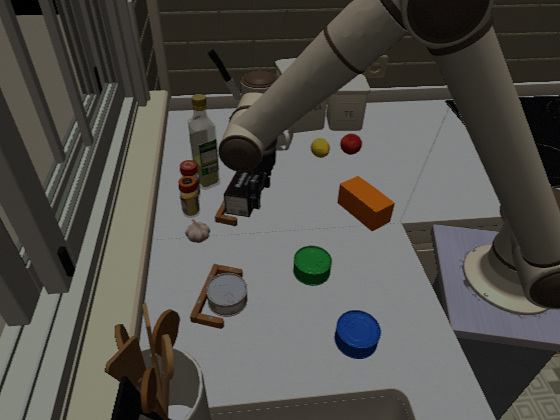

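The side view shows the tin in its dock at (227,293), and the carton in the wide dock at (240,192) with the fingers behind it. Nothing else has moved. Backing off, then lifting.

Request:
apply_moves(
  delta_rot=[
    [0,0,0],
    [0,0,0],
    [0,0,0],
    [0,0,0],
    [0,0,0],
    [0,0,0],
    [0,0,0],
    [0,0,0],
    [0,0,0],
    [0,0,0],
    [0,0,0],
    [0,0,0],
    [0,0,0],
    [0,0,0],
    [0,0,0],
    [0,0,0],
    [0,0,0],
    [0,0,0],
    [0,0,0],
    [0,0,0],
  ],
  xyz=[
    [-0.06,0,0],
    [-0.06,0,0],
    [-0.08,0,0],
    [-0.08,0,0],
    [-0.1,0,0],
    [-0.3,0,0],
    [-0.4,0,0],
    [-0.4,0,0],
    [-0.4,0,0],
    [-0.4,0,0],
    [0,0,-0.8],
    [0,0,-0.8],
    [0,0,-0.8],
    [0,0,-0.8],
    [0,0,-0.8],
    [0,0,-0.8],
    [-0.7,0,-0.6],
    [-0.7,0,-0.6],
    [-0.7,0,-0.6],
    [0,0,0],
  ],
  hand=[-1,-1,-1,-1,-1,-1,-1,-1,-1,-1,-1,-1,-1,-1,-1,-1,-1,-1,-1,-1],
)

```text
clock: 20.15
position: [497.5, -151.2, 177.2]
ee_rot: [0.998, -0.06, 0.003, -0.0]
contact_force: [-0.2, -0.6, 0.9]
gripper_width: 85.5
grasp_force: 0.0
```

```bash
python3 -c "
from h import *
look([('tea_box',60,80),('tin',33,48),('box_dock',15,30),('garlic',20,60)],'s6');look([('tea_box',60,80),('tin',33,48)],'t6',cam='top')
a=cv2.imread('pics/s6.png')[150:340,170:300];cv2.imwrite('pics/s6c.png',cv2.resize(a,None,fx=3.1,fy=3.1,interpolation=cv2.INTER_CUBIC))"
```

```text
side tea_box 0.95 circle [ 330.8 -171.3] 74.3 rect [array([ 330.3, -171.8]), array([ 71.1, 135.2]), np.float64(43.8)]
side tea_box 0.74 circle [ 642.3 -166. ] 72.8 rect [array([ 644.1, -167.2]), array([138.2,  65.3]), np.float64(81.4)]
side tin 0.78 circle [448.4  51.6] 44.8 rect [array([447.9,  50.7]), array([87.5, 84.4]), np.float64(82.8)]
side tin 0.58 circle [346.6 215.7] 43.9 rect [array([346.4, 216.1]), array([85.4, 85.4]), np.float64(24.2)]
side box_dock 0.69 circle [674.2 -99. ] 43.0 rect [array([689.9, -88.3]), array([44.2, 86. ]), np.float64(34.2)]
side garlic 0.94 circle [732.   -5.2] 30.1 rect [array([732.3,  -3.4]), array([56.5, 53.6]), np.float64(4.3)]
top tea_box 0.82 circle [ 640.  -208.4] 39.0 rect [array([ 640.4, -210.6]), array([50.6, 67.4]), np.float64(87.2)]
top tea_box 0.61 circle [ 329.2 -172.3] 73.0 rect [array([ 330.3, -171. ]), array([ 66.8, 133.5]), np.float64(43.2)]
top tin 0.81 circle [448.3  48.4] 41.8 rect [array([446.6,  35. ]), array([48.6, 82.9]), np.float64(84.1)]
top tin 0.46 circle [350.  234.4] 37.1 rect [array([351.5, 245.4]), array([32. , 74.1]), np.float64(82.3)]
```

View pics/s6c.png

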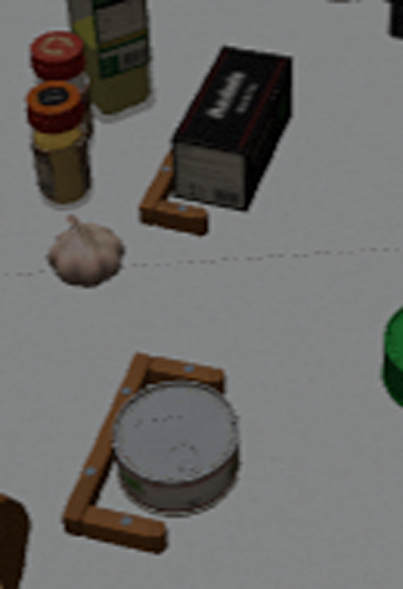

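The crop shows both in their docks: carton at (235,130), tin at (178,445). I'll move the arm aside and measure the seating more exactly.

Request:
apply_moves(
  delta_rot=[
    [0,0,0],
    [0,0,0],
    [0,0,0],
    [0,0,0],
    [0,0,0],
    [0,0,0],
    [0,0,0],
    [0,0,0],
    [0,0,0],
    [0,0,0],
    [0,0,0],
    [0,0,0],
    [0,0,0],
    [0,0,0],
    [0,0,0],
    [0,0,0],
    [0,0,0],
    [0,0,0],
    [0,0,0],
    [0,0,0],
  ],
  xyz=[
    [-0.2,-0.8,-0.2],
    [-0.2,-0.8,-0.2],
    [-0.2,-0.8,-0.1],
    [-0.2,-0.8,0],
    [-0.2,-0.8,0],
    [-0.2,-0.8,0],
    [-0.2,-0.8,0],
    [-0.2,-0.8,0],
    [-0.2,-0.8,0],
    [-0.2,-0.8,0],
    [-0.2,-0.8,0],
    [-0.2,-0.8,0],
    [-0.2,-0.8,0],
    [-0.2,-0.8,0],
    [-0.2,-0.8,0],
    [-0.2,-0.8,0],
    [-0.2,-0.8,0],
    [-0.2,-0.8,0],
    [-0.2,-0.8,0],
    [0,0,0],
  ],
  hand=[-1,-1,-1,-1,-1,-1,-1,-1,-1,-1,-1,-1,-1,-1,-1,-1,-1,-1,-1,-1],
)

```text
clock: 22.22
position: [450.0, 240.3, 185.7]
ee_rot: [0.998, -0.058, 0.0, -0.0]
contact_force: [0.1, 0.2, 0.7]
gripper_width: 85.3
grasp_force: 0.0
```

```bash
python3 -c "
from h import *
for c in ('top','side'):
  look([('tea_box',60,80),('tin',33,48)],c+'7',cam=c)
  P=cloud(eyes.get_image(c)).reshape(-1,3);P=P[~np.isnan(P[:,0])]
  def sel(x0,x1,y0,y1,z0,z1): return P[(P[:,0]>x0)&(P[:,0]<x1)&(P[:,1]>y0)&(P[:,1]<y1)&(P[:,2]>z0)&(P[:,2]<z1)]
  m=sel(590,710,-260,-80,60,80);print(c,'box',len(m),cv2.minAreaRect(m[:,:2].astype(np.float32)))
  for nm,z in(('box',m),):
    q=z[:,:2]@np.array([[.993,.118],[-.118,.993]]) # dock frame
    O=np.array([682.4,-168.1])@np.array([[.993,.118],[-.118,.993]]);q=q-O
    print(np.round(np.percentile(q,[1,50,99],axis=0),1).tolist())
    for s in(-50,-25,0,25,50):
      k=q[abs(q[:,1]-s)<12,0]
      if len(k): print(s,np.round([k.min(),k.max()],1))
a=cv2.imread('pics/top7.png')[130:260,150:360];cv2.imwrite('pics/t7c.png',cv2.resize(a,None,fx=3.8,fy=3.8,interpolation=cv2.INTER_CUBIC))"
```

```text
top tea_box 0.97 circle [ 643.3 -167.7] 72.9 rect [array([ 646.2, -168.1]), array([134.5,  68.8]), np.float64(82.5)]
top tea_box 0.66 circle [ 330.3 -172.8] 72.3 rect [array([ 330.7, -171.5]), array([ 66.7, 134.7]), np.float64(43.0)]
top tin 0.81 circle [346.6 217.4] 43.4 rect [array([346.4, 217. ]), array([84.4, 84.9]), np.float64(54.9)]
top tin 0.69 circle [449.7  53. ] 43.1 rect [array([450.2,  52.5]), array([84.3, 83.5]), np.float64(42.9)]
top tin 0.63 circle [623.2 164.2] 44.4 rect [array([622.6, 164.5]), array([85.8, 83.3]), np.float64(20.0)]
top box 965 ((646.3189697265625, -168.09127807617188), (134.42185974121094, 69.27737426757812), 83.26644897460938)
[[-69.2, -70.3], [-38.2, -4.7], [-3.6, 61.8]]
-50 [-69.6  -3.1]
-25 [-70.   -4.6]
0 [-70.5  -2.1]
25 [-70.5  -1.2]
50 [-69.1  -2.9]
side tea_box 0.96 circle [ 645.  -168.2] 73.5 rect [array([ 645.1, -167.3]), array([137.9,  67.5]), np.float64(82.3)]
side tea_box 0.86 circle [ 338.1 -140.8] 49.7 rect [array([ 338.3, -141. ]), array([16.2, 98.6]), np.float64(44.8)]
side tin 0.92 circle [448.4  51.8] 43.5 rect [array([447.7,  58.3]), array([85.6, 70.1]), np.float64(4.8)]
side tin 0.89 circle [346.5 215.5] 44.2 rect [array([346.1, 215.9]), array([84.8, 85.8]), np.float64(14.2)]
side tin 0.86 circle [621.3 163.1] 43.9 rect [array([621.2, 163.6]), array([84.5, 85.4]), np.float64(49.9)]
side box 871 ((644.6390991210938, -167.90597534179688), (140.25823974609375, 66.07087707519531), 83.46961212158203)
[[-69.8, -70.4], [-39.1, 4.1], [-5.6, 63.4]]
-50 [-69.9  -5.5]
-25 [-70.2  -4.6]
0 [-70.5  -4.5]
25 [-69.9  -5.2]
50 [-70.   -5.2]
```

View pics/t7c.png

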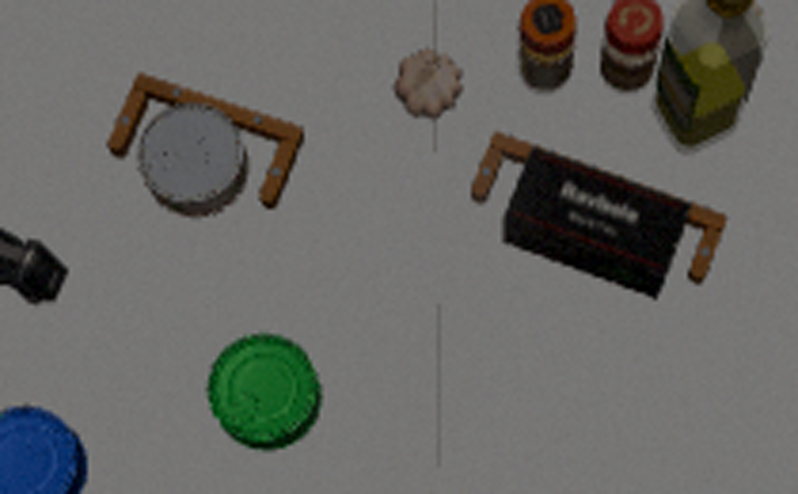

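Both views show the tin seated and the box square. The box front reads about 2 mm short of the rail contact, so it may have settled back after my 10 N press. I'll check with a softer, lower nudge, fingers less open.

Request:
apply_moves(
  delta_rot=[
    [0,0,0],
    [0,0,0],
    [0,0,0],
    [0,0,0],
    [0,0,0],
    [0,0,0],
    [0,0,0],
    [0,0,0],
    [0,0,0],
    [0,0,0],
    [0,0,0],
    [0,0,0],
    [0,0,0],
    [0,0,0],
    [0,0,0],
    [0,0,0],
    [0,0,0],
    [0,0,0],
    [0,0,0],
  ],
  xyz=[
    [0.325,0.85,0],
    [0.325,0.85,0],
    [0.325,0.85,0],
    [0.325,0.85,0],
    [0.325,0.85,0],
    [0.325,0.85,0],
    [0.325,0.85,0],
    [0.325,0.85,0],
    [0.325,0.85,0],
    [0.325,0.85,0],
    [0.325,0.85,0],
    [0.325,0.85,0],
    [0.325,0.85,0],
    [0.325,0.85,0],
    [0.325,0.85,0],
    [0.325,0.85,0],
    [0.325,0.85,0],
    [0.325,0.85,0],
    [0,0,0],
  ],
  hand=[-0.4,-0.4,-0.4,-0.4,-0.4,-0.4,-0.4,-0.4,-0.4,-0.4,-0.4,-0.4,-0.4,-0.4,-0.4,-0.4,-0.4,-0.4,-0.4],
)

```text
clock: 24.2
position: [549.6, -163.3, 186.1]
ee_rot: [0.998, -0.062, 0.0, 0.0]
contact_force: [0.7, -0.5, 0.7]
gripper_width: 59.6
grasp_force: 0.0
```

Request:
apply_moves(
  delta_rot=[
    [0,0,0],
    [0,0,0],
    [0,0,0],
    [0,0,0],
    [0,0,0],
    [0,0,0],
    [0,0,0],
    [0,0,0],
    [0,0,0],
    [0,0,0],
    [0,0,0],
  ],
  xyz=[
    [0,0,0.8],
    [0,0,0.8],
    [0,0,0.8],
    [0,0,0.8],
    [0,0,0.8],
    [0,0,0.8],
    [0,0,0.8],
    [0,0,0.8],
    [0,0,0.5],
    [0,0,0.18],
    [0,0,0],
  ],
  hand=[-0.4,-0.4,-0.4,-0.4,-0.4,-0.4,-0.4,-0.4,-0.4,-0.4,-0.4],
)

```text
clock: 25.12
position: [548.3, -159.8, 8.3]
ee_rot: [0.998, -0.06, -0.001, 0.0]
contact_force: [0.6, -0.5, -0.0]
gripper_width: 59.7
grasp_force: 0.0
```

Request:
apply_moves(
  delta_rot=[
    [0,0,0],
    [0,0,0],
    [0,0,0],
    [0,0,0],
    [0,0,0],
    [0,0,0],
    [0,0,0],
    [0,0,0],
    [0,0,0],
    [0,0,0],
    [0,0,0],
    [0,0,0],
    [0,0,0],
    [0,0,0],
    [0,0,0],
    [0,0,0],
    [0,0,0],
  ],
  xyz=[
    [0.16,0,0],
    [0.16,0,0],
    [0.16,0,0],
    [0.16,0,0],
    [0.16,0,0],
    [0.16,0,0],
    [0.16,0,0],
    [0.16,0,0],
    [0.16,0,0],
    [0.16,0,0],
    [0.16,0,0],
    [0.04,0,0],
    [0.04,0,0],
    [0.04,0,0],
    [0.04,0,0],
    [0.04,0,0],
    [0,0,0],
  ],
  hand=[-0.4,-0.4,-0.4,-0.4,-0.4,-0.4,-0.4,-0.4,-0.4,-0.4,-0.4,-0.4,-0.4,-0.4,-0.4,-0.4,-0.4],
)

```text
clock: 26.53
position: [598.0, -165.8, 9.4]
ee_rot: [0.998, -0.06, 0.0, 0.0]
contact_force: [-0.0, 0.1, -0.8]
gripper_width: 59.5
grasp_force: 0.0
```

Request:
apply_moves(
  delta_rot=[
    [0,0,0],
    [0,0,0],
    [0,0,0],
  ],
  xyz=[
    [0.04,0,0],
    [0.04,0,0],
    [0.04,0,0],
  ],
  hand=[-0.4,-0.4,-0.4],
)

```text
clock: 26.78
position: [600.1, -166.1, 9.2]
ee_rot: [0.998, -0.06, -0.001, -0.0]
contact_force: [-4.0, 0.9, 2.8]
gripper_width: 59.7
grasp_force: 0.0
```

Request:
apply_moves(
  delta_rot=[
    [0,0,0],
    [0,0,0],
  ],
  xyz=[
    [0.04,0,0],
    [0,0,0],
  ],
  hand=[-0.4,-0.4],
)

```text
clock: 26.95
position: [599.9, -166.2, 8.9]
ee_rot: [0.998, -0.06, -0.002, -0.0]
contact_force: [-4.9, 0.9, 3.1]
gripper_width: 59.9
grasp_force: 0.0
```

```bash
python3 -c "
from h import *
look([('tea_box',60,80)],'s8');s=arm.read_state();print(s['position'],s['contact_force'],s['wrist_torque'])"
```

```text
side tea_box 0.8 circle [ 647.  -152.8] 59.4 rect [array([ 646.1, -155.1]), array([112.9,  70.1]), np.float64(85.7)]
side tea_box 0.76 circle [ 330.6 -171.8] 73.8 rect [array([ 331.5, -172.2]), array([ 67.8, 136.4]), np.float64(43.6)]
[ 599.93536206 -166.20830808    8.93922295] [-6.19893699  0.25529326  2.13814776] [0.19045938 1.15680027 0.23274047]
```

The box stands firm (force rises, no motion): it is on the rail. Backing off slowly.

Request:
apply_moves(
  delta_rot=[
    [0,0,0],
    [0,0,0],
    [0,0,0],
    [0,0,0],
    [0,0,0],
    [0,0,0],
    [0,0,0],
    [0,0,0],
    [0,0,0],
    [0,0,0],
    [0,0,0],
    [0,0,0],
    [0,0,0],
    [0,0,0],
    [0,0,0],
    [0,0,0],
    [0,0,0],
    [0,0,0],
    [0,0,0],
  ],
  xyz=[
    [-0.03,0,0],
    [-0.03,0,0],
    [-0.03,0,0],
    [-0.04,0,0],
    [-0.06,0,0],
    [-0.08,0,0],
    [-0.3,0,0],
    [-0.4,0,0],
    [-0.4,0,0],
    [-0.4,0,0],
    [-0.4,0,0],
    [0,0,-0.8],
    [0,0,-0.8],
    [0,0,-0.8],
    [0,0,-0.8],
    [0,0,-0.8],
    [0,0,-0.8],
    [0,0,-0.8],
    [0,0,0],
  ],
  hand=[-0.4,-0.4,-0.4,-0.4,-0.4,-0.4,-0.4,-0.4,-0.4,-0.4,-0.4,-0.4,-0.4,-0.4,-0.4,-0.4,-0.4,-0.4,-0.4],
)

```text
clock: 28.63
position: [550.1, -160.1, 154.0]
ee_rot: [0.998, -0.059, 0.005, 0.0]
contact_force: [0.9, -0.4, 0.3]
gripper_width: 59.7
grasp_force: 0.0
```

Request:
apply_moves(
  delta_rot=[
    [0,0,0],
    [0,0,0],
    [0,0,0],
    [0,0,0],
    [0,0,0],
    [0,0,0],
    [0,0,0],
    [0,0,0],
    [0,0,0],
    [0,0,0],
    [0,0,0],
    [0,0,0],
    [0,0,0],
    [0,0,0],
    [0,0,0],
    [0,0,0],
    [0,0,0],
    [0,0,0],
    [0,0,0],
    [0,0,0],
  ],
  xyz=[
    [-0.325,-0.8,-0.2],
    [-0.325,-0.8,-0.2],
    [-0.325,-0.8,-0.2],
    [-0.325,-0.8,0],
    [-0.325,-0.8,0],
    [-0.325,-0.8,0],
    [-0.325,-0.8,0],
    [-0.325,-0.8,0],
    [-0.325,-0.8,0],
    [-0.325,-0.8,0],
    [-0.325,-0.8,0],
    [-0.325,-0.8,0],
    [-0.325,-0.8,0],
    [-0.325,-0.8,0],
    [-0.325,-0.8,0],
    [-0.325,-0.8,0],
    [-0.325,-0.8,0],
    [-0.325,-0.8,0],
    [0,0,0],
    [0,0,0],
  ],
  hand=[-0.4,-0.4,-0.4,-0.4,-0.4,-0.4,-0.4,-0.4,-0.4,-0.4,-0.4,-0.4,-0.4,-0.4,-0.4,-0.4,-0.4,-0.4,-0.4,-0.4],
)

```text
clock: 30.3
position: [445.0, 215.5, 163.9]
ee_rot: [0.998, -0.059, -0.0, 0.0]
contact_force: [-0.1, -1.0, -1.0]
gripper_width: 59.6
grasp_force: 0.0
```

```bash
python3 -c "
from h import *
for c in ('top','side'):
  look([('tin',33,48)],cam=c)
  P=cloud(eyes.get_image(c)).reshape(-1,3);P=P[~np.isnan(P[:,0])]
  m=P[(P[:,0]>590)&(P[:,0]<710)&(P[:,1]>-260)&(P[:,1]<-80)&(P[:,2]>60)&(P[:,2]<80)];print(c,'box',cv2.minAreaRect(m[:,:2].astype(np.float32)))
"
```

```text
top tin 0.93 circle [448.9  52.6] 42.9 rect [array([448.7,  52.3]), array([83.3, 84.1]), np.float64(57.2)]
top tin 0.83 circle [346.4 218.4] 44.7 rect [array([347.2, 218. ]), array([86.3, 83.8]), np.float64(63.0)]
top tin 0.76 circle [622.7 163.9] 44.3 rect [array([622.2, 164.6]), array([85.8, 84.1]), np.float64(20.5)]
top box ((647.1439208984375, -168.04055786132812), (134.98464965820312, 67.98318481445312), 82.6904525756836)
side tin 0.86 circle [621.3 162.7] 44.4 rect [array([620.9, 162.5]), array([84.9, 87. ]), np.float64(20.2)]
side tin 0.72 circle [448.8  52. ] 43.3 rect [array([448.4,  56.1]), array([64.8, 85.3]), np.float64(86.8)]
side tin 0.7 circle [345.5 215.5] 44.3 rect [array([346.6, 216.5]), array([85.1, 85.8]), np.float64(28.7)]
side box ((646.6192016601562, -168.52841186523438), (137.2122039794922, 66.49970245361328), 83.03937530517578)
```

```bash
python3 -c "
from h import *
print(arm.job_done())"
```

```text
the job is handed in; nothing more can be done
None
```

I slid the tin and then the tea box into their docks against the back rails, with the box square to within about half a degree, and handed the job in at about 30 s with the hand clear; the box needed a second, softer push.

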